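Test the emergency stop and re-arm the bonder

TASK

Check the bonder's emergency stop: with a fingertip push the red mushroom button on the yellow box all the way in so that it latches and stays down, then push its ears round clockwise (seen from above) until it springs back out by itself, and then press the blue reset button fully down and let go. Only touch and push, without pinching hard or hammering (never more than about 40 N on the stop box): nothing is lifted, and the yellow box and the things on the bench stay where they stand. Do not press the green start button, and do not press the blue one before the red one is out again.

Things in the scene. Friction and masses are not known exactly. Their poses are not given: they have to be found in the camera images.
- station: yellow stop box, 140 (x) x 130 (y) x 65 mm high, 1.9 kg, standing loose on rubber feet; origin at the centre of its underside, z up. The red mushroom button stands on its top face, its axis being the box's z axis. A black collar, 40 mm across, rises 10 mm above the box top round the button's stem
- stop_top (a point): centre of the mushroom's rounded top, a flat 20 mm across, on the turning axis; 126 mm above the bench when out, about 117 mm when latched. z up, y along the ears (it turns with the head). The red round head is 48 mm across and 28 mm tall; two straight red ears, each 12 mm thick, reach out from it along +y and -y to 48 mm from the axis; they are 18 mm tall, their tops 10 mm below this point and their undersides 28 mm below it, level with the head's underside
- ear_left (a point): centre of the ear on the head's +y side, 41 mm from the turning axis, half-way up the ear; the ear is 12 mm thick along x. To turn clockwise this ear is pushed towards the head's +x
- ear_right (a point): centre of the ear on the head's -y side, as ear_left. To turn clockwise this ear is pushed towards the head's -x
- stop (a joint): how far the mushroom is pushed in (m): 0 out, 0.016 against its slightly springy stop; pushing takes about 4 N at first and up to 9 N before it latches. Pushed beyond about 0.0105 it latches and when let go rests at about 0.0093; it comes back out only by twisting
- head (a joint): how far the mushroom's head is twisted clockwise seen from above (rad), 0 to 1.0; a weak spring (0.02 N m at first, 0.05 N m at 0.6 rad) brings it back to 0 when let go. When latched, twisting it to between 0.4 and 0.7 lets the button spring out
- reset_top (a point): centre of the top of the blue reset button (32 mm across, on a grey box 75 x 75 x 50 mm with a yellow face, fixed to the bench), 68 mm above the bench; it is pressed straight down
- reset (a joint): how far the blue button is pressed (m): 0 up, 0.006 fully down; fully down takes 5 N, springs back when let go
- start_top (a point): centre of the top of the green start button, on a box like the blue one's, 68 mm above the bench: not to be pressed
- start (a joint): how far the green button is pressed (m), 0 up to 0.006 down
- jar: amber glass jar with lid, 52 mm across, 75 mm tall; loose; not to be disturbed (origin: centre of its underside)
- spool: brass wire spool, 52 mm across, 36 mm tall; loose; not to be disturbed (origin: centre of its underside)
- magazine: open aluminium tray with dividers, 90 x 140 x 35 mm; loose; not to be disturbed (origin: centre of its underside)
- dish: small white ceramic dish, 70 mm across, 22 mm tall; loose; not to be disturbed (origin: centre of its underside)
- driver: screwdriver, 150 mm long, lying on the bench; loose; not to be disturbed (origin: on its axis)
- loupe: black eyepiece loupe, 38 mm across, 38 mm tall; loose; not to be disturbed (origin: centre of its underside)

How it is judged:
By the outcome, as a careful person would: the job done as asked, in the order asked, and still so for the second after the job is handed in, with the robot touching nothing.
It also fails if it takes over 48 s, if anything falls off the work surface, if the arm or the gripper's body presses on something with over 40 N, if the wrist force passes 120 N, or if a joint passes its speed limit or range.

ROBOT

A 6-joint arm with a two-finger parallel gripper is mounted at the origin on the work surface. World frame = base frame: x ahead of the robot, y to its left, z up, the work surface at z = 0. Lengths are in m, angles in rad, forces in N, time in s.
With the tool pointing down it reaches from about 0.375 to 0.9 m from the base axis. Payload 3.1 kg.
Tool frame: the origin (TCP) lies midway between the tips of the shut fingers; the grasp point (between the pads) lies 19 mm behind it (robot.grip_depth is the distance from the TCP to the grasp point, in m); z points along the fingers, y is the direction in which the jaws open and shut (so a half turn about z gives the same grasp; the last joint's range is limited). The gripper opens to 87 mm and grips with 3 to 60 N. Pads are 19 mm wide; open, the fingers measure 117 mm over their backs; the gripper's body (75 mm by 190 mm) begins 51 mm behind the grasp point.
Start: joints at [-1.417, 0.527, 1.433, -0, 1.181, -0.178], TCP at [0.204, -0.591, 0.223] pointing down, gripper open.
Joint ranges: [-3.08, 3.08], [-0.75, 2.2], [0.22, 2.44], [-1.43, 4.57], [0, 2.65], [-2.85, 2.85]. Speed limits (rad/s): [2.79, 2.79, 3.14, 3.14, 3.14, 3.14].

INTERFACE

Orientations are given as a unit quaternion [x, y, z, w].
In Python, from rig import robot gives the robot as it stands.
- The arm moves only by the tool carry_out, never from a script. Its arguments are lists of equal length, an entry for each row: "dr": the turn, a rotation vector about the world's x, y, z in rad, a list of three; "translation": the shift along the world's x, y, z in cm, a list of three; "grip": the opening, from 0 (shut) to 1 (fully open). A call has 1 to 20 rows; each row is the pose to reach, as a shift and turn from the pose commanded when the call began; what a row does not reach only later rows make up. A row lasts 1/12 s, in which the tool goes at most 41.7 mm and 7.16 degrees, less where a joint would pass 70% of its speed; a pose out of reach is approached as far as the arm can. A call with a gripper value outside its range is refused whole. The fingers move at their own pace and stop on an object; "newtons" is the grip in N (left out, the last holds). Time passes only in rows, so rows that repeat a pose let the fingers close. It gives the time, the measured TCP pose, the force and the opening at its end, in the units of the state.
- robot.get_obs(): the state, without advancing time (a new reading comes with each control period).
- robot.camera(name): name is "side" or "top"; returns a dict with "color" (420x560x3 uint8, blue, green, red), "camera_matrix" (3x3 intrinsics, pixels), "T" (4x4, takes a point from camera to world coordinates). Camera axes: x right, y down, z forward; pixel columns grow to the right and rows downward; lengths in m; the calibration is good to about 2 mm. A picture is of the moment at which its call begins. There is no depth.
- robot.hand_in(): hands the job in, once; it reports no verdict.
The state is a dict: "time": time; "q": joint angles; "joint_velocities": joint speeds; "joint_torque": joint torques, N m; "position": TCP position; "tool_rot": TCP orientation; "ft_force": force on the tool from outside, world axes, zero at the start; "moment": the same for the moment, N m; "grip_width": finger opening in m.
Only numpy, scipy, OpenCV 4.12 (cv2) and the standard library are available. Lean on these libraries where they do the work, as an engineer would, in place of code of your own. Each camera call takes 0.05 s, during which the arm holds its last target. There are 200 camera calls.

## Working session

There is one attempt and no reset: what is moved stays moved. The work goes in short steps, Python scripts to look and compute and a tool call to move; the robot and the scene stay as the last step left them, time stands still between calls to the robot, and variables do not carry over. Pictures are saved under pics/ and viewed, about 8 in all and at most 12, crops included, and the job is handed in when it is done.

Besides the shell and the picture viewer there is one more tool, called after "Emit:" as name(argument=value, ...) on one line, values as JSON. carry_out: Moves the arm, as the interface text tells. Its arguments: {"type":"object","properties":{"dr":{"type":"array"},"translation":{"type":"array"},"grip":{"type":"array"},"newtons":{"type":"number"}},"required":["dr","translation","grip"]}

```bash
mkdir -p pics; ls; python3 - <<'E'
from rig import robot
import cv2,numpy as np
o=robot.get_obs();print(o)
for n in("side","top"):
    c=robot.camera(n);cv2.imwrite(f"pics/{n}0.png",c["color"]);np.savez(f"{n}0.npz",**c);print(c["camera_matrix"],c["T"])
E
```

```text
pics
{'time': 0.0, 'q': array([-1.41752085e+00,  5.28453323e-01,  1.43386531e+00, -1.99822643e-05,
        1.18137467e+00, -1.78526147e-01]), 'joint_velocities': array([-0.00178057, -0.00022352, -0.00021181,  0.00245447,  0.00013005,
       -0.00097583]), 'joint_torque': array([ 5.95215261e-04, -4.40044749e+01, -1.76589864e+01,  6.34678896e-02,
        5.82149264e-02, -1.42330159e-04]), 'position': array([ 0.20348908, -0.59019797,  0.22159127]), 'tool_rot': array([ 9.86268822e-01,  1.65144502e-01,  4.02200225e-06, -1.05035867e-03]), 'ft_force': array([-0.28508702, -0.32802251,  0.563321  ]), 'moment': array([ 0.0261411 , -0.01548189,  0.05287524]), 'grip_width': 0.08728046304324655}
[[424.86617649   0.         274.60488972]
 [  0.         424.86617649 213.82123875]
 [  0.           0.           1.        ]] [[ 0.99858764 -0.03619542  0.0388925   0.48994772]
 [-0.05279761 -0.75774288  0.65041383 -0.78747887]
 [ 0.00592851 -0.65154864 -0.7585837   1.0098886 ]
 [ 0.          0.          0.          1.        ]]
[[403.60716249   0.         288.43768833]
 [  0.         403.60716249 206.28554409]
 [  0.           0.           1.        ]] [[ 0.02445082 -0.98601538  0.16485091  0.39275651]
 [-0.99955274 -0.0269527  -0.01295653 -0.00741899]
 [ 0.01721851 -0.16446038 -0.98623339  1.11604126]
 [ 0.          0.          0.          1.        ]]
```

View pics/top0.png

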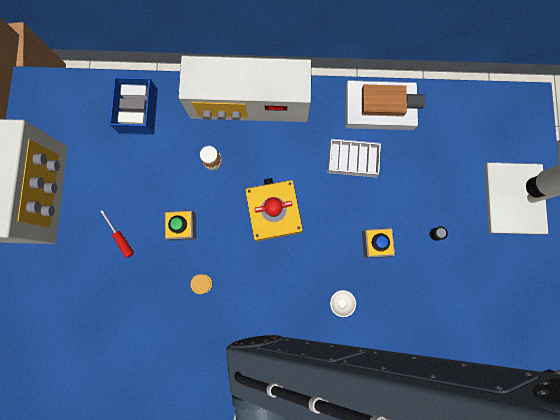

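View pics/side0.png

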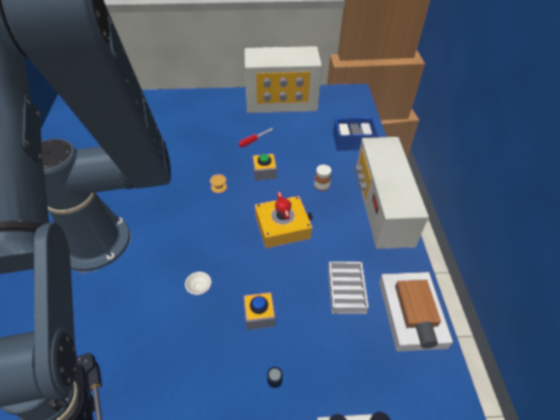

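The top view shows the red mushroom at about (273,207) with its ears running left-right, the blue button at (381,242) and the green at (177,224). The side view has red at (284,206) and blue at (260,304). Next I'll measure these.

```bash
cat > h.py <<'E'
import numpy as np,cv2
def ray(c,uv):
    d=c["T"][:3,:3]@np.linalg.solve(c["camera_matrix"],[*uv,1.]);return c["T"][:3,3],d
def plane(c,uv,z):
    o,d=ray(c,uv);return o+d*(z-o[2])/d[2]
def proj(c,p):
    q=np.linalg.inv(c["T"])@[*p,1];q=c["camera_matrix"]@q[:3];return q[:2]/q[2]
def tri(cs,uvs):
    A=0;b=0
    for c,uv in zip(cs,uvs):
        o,d=ray(c,uv);d=d/np.linalg.norm(d);P=np.eye(3)-np.outer(d,d);A=A+P;b=b+P@o
    return np.linalg.solve(A,b)
RNG={"red":[((0,150,90),(8,255,255)),((172,150,90),(180,255,255))],"blue":[((105,150,90),(125,255,255))],"green":[((55,120,50),(85,255,255))],"yellow":[((18,140,120),(32,255,255))]}
def mask(c,col,box):
    h=cv2.cvtColor(c["color"],cv2.COLOR_BGR2HSV);m=sum(cv2.inRange(h,np.array(a),np.array(b)) for a,b in RNG[col])
    o=np.zeros_like(m);x0,y0,x1,y1=box;o[y0:y1,x0:x1]=m[y0:y1,x0:x1];return o
E
python3 - <<'E'
from h import *
T=dict(np.load("top0.npz"));S=dict(np.load("side0.npz"))
for n,c,b in(("top",T,(240,180,310,245)),("side",S,(262,185,312,230))):
    m=mask(c,"red",b);ys,xs=np.nonzero(m);print(n,len(xs),xs.min(),xs.max(),ys.min(),ys.max())
    f=c["color"];
    cv2.imwrite(f"pics/c_{n}.png",cv2.resize(f[b[1]-10:b[3]+15,b[0]-10:b[2]+10],None,fx=6,fy=6,interpolation=cv2.INTER_CUBIC))
    pts=np.c_[xs,ys].astype(np.float32);print(cv2.minAreaRect(pts))
# box from top yellow
m=mask(T,"yellow",(235,170,312,250));cs,_=cv2.findContours(m,0,2);k=max(cs,key=cv2.contourArea)
k=cv2.convexHull(np.vstack(cs));r=cv2.boxPoints(cv2.minAreaRect(k));print([plane(T,p,.065).round(4) for p in r], np.mean([plane(T,p,.065) for p in r],0))
# blue & green buttons
for col,b,bs in(("blue",(363,228,398,258),(240,290,280,330)),("green",(160,208,196,240),(250,150,280,180))):
  for c,bb in((T,b),(S,bs)):
    m=mask(c,"yellow",bb);cs,_=cv2.findContours(m,0,2);k=cv2.convexHull(np.vstack(cs));r=cv2.minAreaRect(k);print(col,"yel",r,plane(c,r[0],.05).round(4))
    if col=="blue":
        hh=cv2.cvtColor(c["color"],cv2.COLOR_BGR2HSV)
        cx,cy=map(int,r[0]);print(hh[cy,cx],hh[bb[1]-3,bb[0]-3])
    else:
        m=mask(c,col,bb);ys,xs=np.nonzero(m);print(col,xs.mean(),ys.mean(),plane(c,(xs.mean(),ys.mean()),.066).round(4))
E
```

```text
top 328 255 291 197 215
((273.0252685546875, 206.3904266357422), (34.40350341796875, 18.138668060302734), 12.994616508483887)
side 185 276 290 196 217
((282.1346435546875, 206.67308044433594), (14.822278022766113, 18.418214797973633), 15.255120277404785)
[array([0.614 , 0.0974, 0.065 ]), array([ 0.6427, -0.0302,  0.065 ]), array([ 0.5024, -0.0596,  0.065 ]), array([0.4752, 0.0654, 0.065 ])] [0.55858878 0.01825045 0.065     ]
blue yel ((379.8730163574219, 242.1024932861328), (25.531078338623047, 24.535186767578125), 84.80557250976562) [ 0.4814 -0.266   0.05  ]
[110 182 212] [108 181 163]
blue yel ((258.68463134765625, 305.9769287109375), (23.194496154785156, 25.923255920410156), 82.87498474121094) [ 0.4831 -0.267   0.05  ]
[109 197 193] [108 175 153]
green yel ((178.0, 224.5), (25.0, 24.0), 90.0) [0.5141 0.2695 0.05  ]
green 176.0078125 223.3125 [0.5153 0.2707 0.066 ]
green yel ((264.0111083984375, 161.6659393310547), (12.505572319030762, 19.75614356994629), 86.18592071533203) [0.516  0.2657 0.05  ]
green 263.9193548387097 157.88709677419354 [0.516  0.2666 0.066 ]
```

View pics/c_top.png

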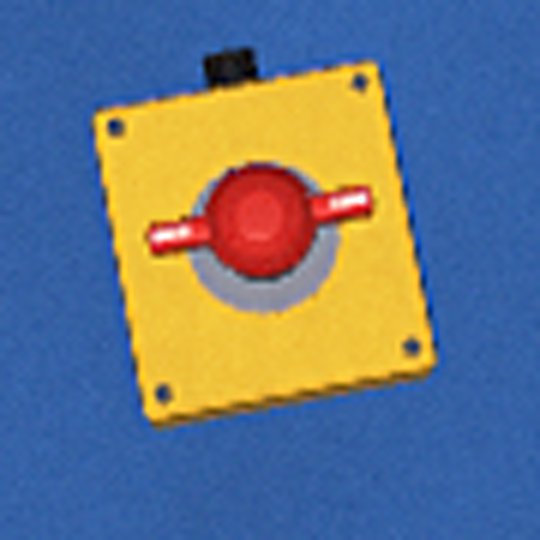

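```bash
python3 - <<'E'
from h import *
T=dict(np.load("top0.npz"));S=dict(np.load("side0.npz"))
# ears' line from mask: tips and flat top
m=mask(T,"red",(240,180,310,245));ys,xs=np.nonzero(m)
l=xs<262;r=xs>284.5
L=(xs[l].mean(),ys[l].mean());R=(xs[r].mean(),ys[r].mean());print(L,R)
a,b=plane(T,L,.116),plane(T,R,.116);d=a-b;print("ears",a,b,(a+b)/2,"ear yaw deg",np.degrees(np.arctan2(-d[0],d[1])))
k=(np.hypot(xs-273.5,ys-206.2)<10);print("head c",xs[k].mean(),ys[k].mean())
for z in(.108,.114):print(plane(T,(xs[k].mean(),ys[k].mean()),z))
print("flat",plane(T,(273.8,205.3),.126), proj(S,(*plane(T,(273.8,205.3),.126)[:2],.126)),proj(S,a),proj(S,b))
E
```

```text
(np.float64(258.0), np.float64(209.23529411764707)) (np.float64(288.2631578947368), np.float64(203.89473684210526))
ears [0.550339   0.05551956 0.116     ] [ 0.56599707 -0.01996904  0.116     ] [0.55816803 0.01777526 0.116     ] ear yaw deg 11.718290736923214
head c 273.0436363636364 206.36363636363637
[0.55998769 0.01828184 0.108     ]
[0.55899231 0.01812887 0.114     ]
flat [0.55973298 0.01602614 0.126     ] [282.42959242 201.21564746] [278.23492163 193.5760955 ] [285.44745347 213.13156862]
```

View pics/c_side.png

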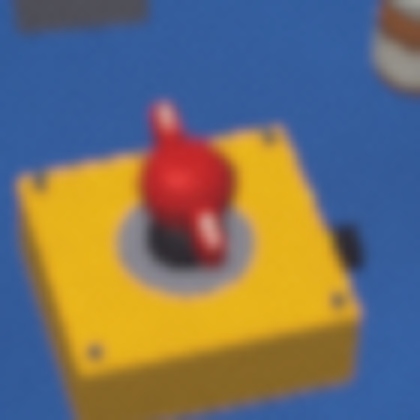

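The side crop agrees with the top view to within about 2 mm. The axis is at about (0.559, 0.0175), with the box and ears at a yaw of about 11.7°. I'll close the fingers and move above the mushroom, pre-turning the tool for the twist later.

Emit:
carry_out(dr=[[0,0,0],[0,0,0.05],[0,0,0.1],[0,0,0.15],[0,0,0.2],[0,0,0.25],[0,0,0.3],[0,0,0.35],[0,0,0.4],[0,0,0.45],[0,0,0.5],[0,0,0.54],[0,0,0.54],[0,0,0.54],[0,0,0.54],[0,0,0.54],[0,0,0.54],[0,0,0.54],[0,0,0.54],[0,0,0.54]], translation=[[1,1.7,0],[3,5.1,0],[5,8.6,0],[7,12,0],[9,15.4,0],[11,18.9,0],[13,22.3,0],[15,25.7,0],[17,29.2,0],[19,32.6,0],[21,36,0],[23,39.4,0],[25,42.9,0],[27,46.3,0],[29,49.7,0],[31,53.1,0],[33,56.6,0],[34.5,59.1,0],[35.5,60.85,0],[35.5,60.85,0]], grip=[0,0,0,0,0,0,0,0,0,0,0,0,0,0,0,0,0,0,0,0], newtons=10)

```text
time: 1.77
position: [0.5602, 0.0212, 0.2222]
tool_rot: [0.906, 0.424, 0.001, -0.0]
ft_force: [0.4, 0.2, 0.7]
grip_width: 0.0005
```

Emit:
carry_out(dr=[[0,0,0],[0,0,0],[0,0,0],[0,0,0],[0,0,0],[0,0,0]], translation=[[0,0,-2],[0,0,-5],[0,0,-7.5],[0,0,-8.5],[0,0,-8.5],[0,0,-8.5]], grip=[0,0,0,0,0,0])

```text
time: 2.27
position: [0.5585, 0.017, 0.1375]
tool_rot: [0.907, 0.422, -0.0, -0.0]
ft_force: [-0.4, 0.4, -0.1]
grip_width: 0.0003
```

```bash
python3 - <<'E'
from rig import robot
from h import *
print(robot.get_obs()["position"])
S=robot.camera("side");T=robot.camera("top")
i=np.hstack([cv2.resize(c["color"][y:y+75,x:x+75],(400,400),interpolation=2) for c,x,y in((S,245,165),(T,235,170))]);cv2.imwrite("pics/a1.png",i)
E
```

```text
[0.5584505  0.01704375 0.13748672]
```

View pics/a1.png

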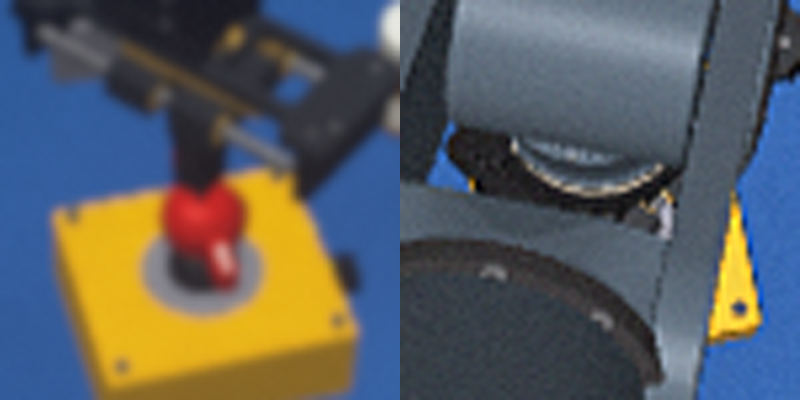

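The side view shows the closed fingertip centred over the mushroom to within about 1 px, and the top view is blocked by the arm. Now I'll press down slowly.

Emit:
carry_out(dr=[[0,0,0],[0,0,0],[0,0,0],[0,0,0],[0,0,0],[0,0,0],[0,0,0],[0,0,0]], translation=[[0.1,0,-0.6],[0.1,0,-0.9],[0.1,0,-1.2],[0.1,0,-1.5],[0.1,0,-1.8],[0.1,0,-2.1],[0.1,0,-2.3],[0.1,0,-2.3]], grip=[0,0,0,0,0,0,0,0])

```text
time: 3.03
position: [0.5601, 0.0175, 0.1152]
tool_rot: [0.906, 0.422, 0.001, 0.0]
ft_force: [-0.7, -0.3, 5.0]
grip_width: 0.0004
```

Emit:
carry_out(dr=[[0,0,0],[0,0,0],[0,0,0],[0,0,0]], translation=[[0,0,-0.2],[0,0,-0.35],[0,0,-0.4],[0,0,-0.4]], grip=[0,0,0,0])

```text
time: 3.37
position: [0.5601, 0.0175, 0.1115]
tool_rot: [0.906, 0.422, 0.001, 0.0]
ft_force: [-1.7, 0.5, 7.3]
grip_width: 0.0007
```

Emit:
carry_out(dr=[[0,0,0],[0,0,0],[0,0,0]], translation=[[0,0,-0.1],[0,0,-0.2],[0,0,-0.2]], grip=[0,0,0])

```text
time: 3.62
position: [0.5602, 0.0175, 0.1103]
tool_rot: [0.906, 0.422, 0.001, 0.001]
ft_force: [-1.2, -0.0, 11.0]
grip_width: 0.0005
```

Emit:
carry_out(dr=[[0,0,0],[0,0,0],[0,0,0],[0,0,0],[0,0,0],[0,0,0]], translation=[[0,0,0.3],[0,0,0.7],[0,0,1.5],[0,0,2.8],[0,0,4],[0,0,4]], grip=[0,0,0,0,0,0])

```text
time: 4.12
position: [0.5612, 0.0175, 0.1507]
tool_rot: [0.906, 0.422, 0.002, 0.001]
ft_force: [0.5, -0.6, 0.2]
grip_width: 0.0007
```

```bash
python3 - <<'E'
from rig import robot
from h import *
S=robot.camera("side");m=mask(S,"red",(262,185,312,230));ys,xs=np.nonzero(m);print(len(xs),xs.min(),xs.max(),ys.min(),ys.max())
S0=dict(np.load("side0.npz"))
for z in (.126,.117):print(proj(S,(.56,.0175,z)))
cv2.imwrite("pics/a2.png",np.hstack([cv2.resize(c["color"][165:240,245:320],(400,400),interpolation=2) for c in(S0,S)]))
E
```

```text
189 276 290 198 219
[282.49029011 200.82595347]
[282.42672789 202.96957103]
```

View pics/a2.png

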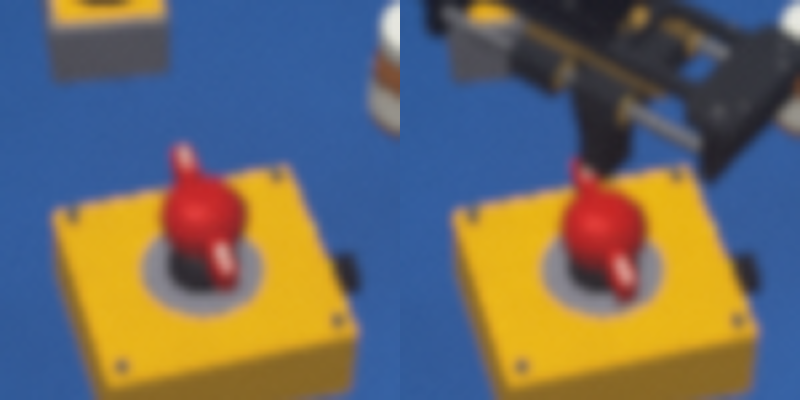

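The left half is before and the right half after. The red head now sits 2 px (about 9 mm) lower and stays there, so it has latched, and the box hasn't moved. Next I'll open to about 70 mm so the fingers straddle the ears, then lower beside them.

Emit:
carry_out(dr=[[0,0,0],[0,0,0],[0,0,0],[0,0,0],[0,0,0],[0,0,0],[0,0,0],[0,0,0]], translation=[[-0.1,0,0],[-0.1,0,0],[-0.1,0,0],[-0.1,0,0],[-0.1,0,0],[-0.1,0,0],[-0.1,0,0],[-0.1,0,0]], grip=[0.8,0.8,0.8,0.8,0.8,0.8,0.8,0.8])

```text
time: 4.83
position: [0.5586, 0.0176, 0.1484]
tool_rot: [0.906, 0.422, -0.0, -0.0]
ft_force: [0.3, -0.2, 0.8]
grip_width: 0.0457
```

Emit:
carry_out(dr=[[0,0,0],[0,0,0],[0,0,0],[0,0,0],[0,0,0],[0,0,0],[0,0,0],[0,0,0]], translation=[[0,0,-1],[0,0,-2],[0,0,-3],[0,0,-3.8],[0,0,-4.6],[0,0,-5.2],[0,0,-5.6],[0,0,-5.6]], grip=[0.8,0.8,0.8,0.8,0.8,0.8,0.8,0.8])

```text
time: 5.5
position: [0.558, 0.0177, 0.0914]
tool_rot: [0.907, 0.422, -0.001, -0.001]
ft_force: [0.5, -0.4, 0.2]
grip_width: 0.0696
```

Emit:
carry_out(dr=[[0,0,-0.08],[0,0,-0.16],[0,0,-0.24],[0,0,-0.32],[0,0,-0.38],[0,0,-0.44],[0,0,-0.5],[0,0,-0.55],[0,0,-0.55]], translation=[[0,0,0.1],[0,0,0.1],[0,0,0.1],[0,0,0.1],[0,0,0.1],[0,0,0.1],[0,0,0.1],[0,0,0.1],[0,0,0.1]], grip=[0.8,0.8,0.8,0.8,0.8,0.8,0.8,0.8,0.8])

```text
time: 6.25
position: [0.5599, 0.0176, 0.0942]
tool_rot: [0.987, 0.16, 0.001, 0.0]
ft_force: [1.5, 1.4, 0.5]
grip_width: 0.0695
```

```bash
python3 - <<'E'
from rig import robot
from h import *
o=robot.get_obs();print(o["position"],o["ft_force"],o["moment"])
S=robot.camera("side");T=robot.camera("top");m=mask(S,"red",(262,185,312,230));ys,xs=np.nonzero(m);print(len(xs),xs.min(),xs.max(),ys.min(),ys.max())
cv2.imwrite("pics/a3.png",np.hstack([cv2.resize(c["color"][165:240,x:x+75],(400,400),interpolation=2) for c,x in((S,245),(T,235))]))
E
```

```text
[0.55989599 0.01761503 0.09422611] [1.48831632 1.3557872  0.49433894] [ 0.05365647 -0.20545927  0.04723314]
30 276 282 206 220
```

View pics/a3.png

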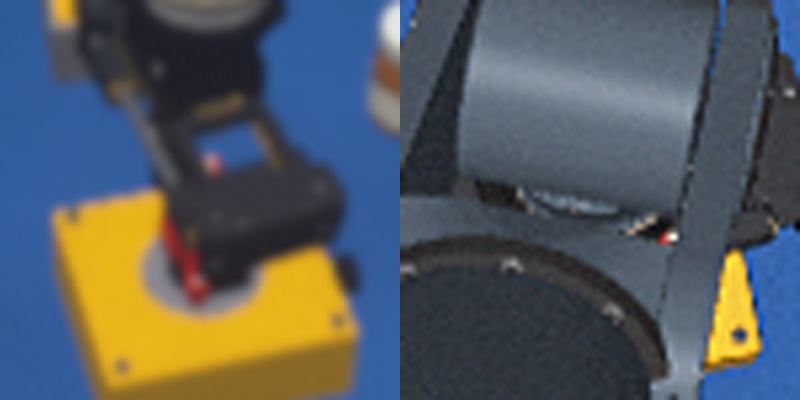

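The near finger is bearing on the near ear, which has turned clockwise from crop x≈225 to 197, and the box hasn't moved. I'll keep turning.

Emit:
carry_out(dr=[[0,0,-0.06],[0,0,-0.12],[0,0,-0.18],[0,0,-0.24],[0,0,-0.3],[0,0,-0.36],[0,0,-0.4],[0,0,-0.4]], translation=[[0,0,0],[0,0,0],[0,0,0],[0,0,0],[0,0,0],[0,0,0],[0,0,0],[0,0,0]], grip=[0.8,0.8,0.8,0.8,0.8,0.8,0.8,0.8])

```text
time: 7.02
position: [0.5594, 0.0174, 0.0938]
tool_rot: [0.999, -0.039, 0.001, 0.0]
ft_force: [1.7, 0.3, 0.2]
grip_width: 0.0693
```

```bash
python3 - <<'E'
from rig import robot
from h import *
o=robot.get_obs();print(o["position"],o["ft_force"],o["moment"])
S=robot.camera("side");m=mask(S,"red",(262,185,312,230));ys,xs=np.nonzero(m);print(len(xs),xs.min(),xs.max(),ys.min(),ys.max())
cv2.imwrite("pics/a4.png",cv2.resize(S["color"][165:240,245:320],(400,400),interpolation=2))
E
```

```text
[0.55935889 0.01737832 0.09383649] [1.69790396 0.32109577 0.17916591] [ 0.05464352 -0.25411864  0.03218663]
1 276 276 216 216
```

View pics/a4.png

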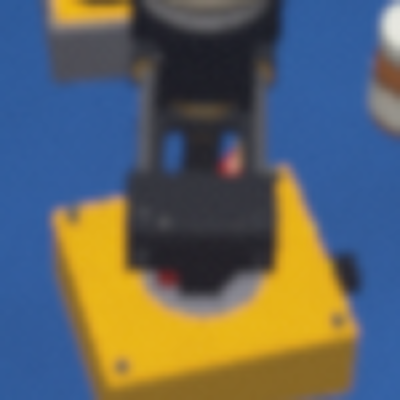

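The head has turned about 0.64 rad, and the ear tip is visible to the left of the finger at crop (168,280). I'll go slightly further, turn back, lift, and look.

Emit:
carry_out(dr=[[0,0,-0.05],[0,0,-0.1],[0,0,-0.13],[0,0,-0.13],[0,0,-0.05],[0,0,0.05],[0,0,0.15],[0,0,0.25],[0,0,0.35],[0,0,0.45],[0,0,0.55],[0,0,0.65],[0,0,0.75],[0,0,0.85],[0,0,0.9],[0,0,0.9]], translation=[[0,0,0],[0,0,0],[0,0,0],[0,0,0],[0,0,0],[0,0,0],[0,0,0],[0,0,0],[0,0,0],[0,0,0],[0,0,0],[0,0,0],[0,0,0],[0,0,0],[0,0,0],[0,0,0]], grip=[0.8,0.8,0.8,0.8,0.8,0.8,0.8,0.8,0.8,0.8,0.8,0.8,0.8,0.8,0.8,0.8])

```text
time: 8.4
position: [0.5575, 0.0178, 0.0933]
tool_rot: [0.916, 0.401, -0.001, -0.001]
ft_force: [-0.4, -0.2, -0.3]
grip_width: 0.0695
```

Emit:
carry_out(dr=[[0,0,0],[0,0,0],[0,0,0],[0,0,0],[0,0,0],[0,0,0]], translation=[[0,0,1],[0,0,3],[0,0,6],[0,0,9],[0,0,11],[0,0,11]], grip=[0.8,0.8,0.8,0.8,0.8,0.8])

```text
time: 8.9
position: [0.5615, 0.0173, 0.2089]
tool_rot: [0.917, 0.399, 0.004, 0.003]
ft_force: [0.8, 0.6, 0.3]
grip_width: 0.0694
```

```bash
python3 - <<'E'
from rig import robot
from h import *
o=robot.get_obs();print(o["position"],o["ft_force"],o["moment"])
S=robot.camera("side");m=mask(S,"red",(262,185,312,230));ys,xs=np.nonzero(m);print(len(xs),xs.min(),xs.max(),ys.min(),ys.max())
S0=dict(np.load("side0.npz"))
cv2.imwrite("pics/a5.png",np.hstack([cv2.resize(c["color"][165:240,245:320],(400,400),interpolation=2) for c in(S0,S)]))
E
```

```text
[0.56146026 0.01728995 0.20893977] [0.77895741 0.57898597 0.31253079] [ 0.0238859  -0.10031954 -0.01461153]
186 276 290 196 217
```

View pics/a5.png

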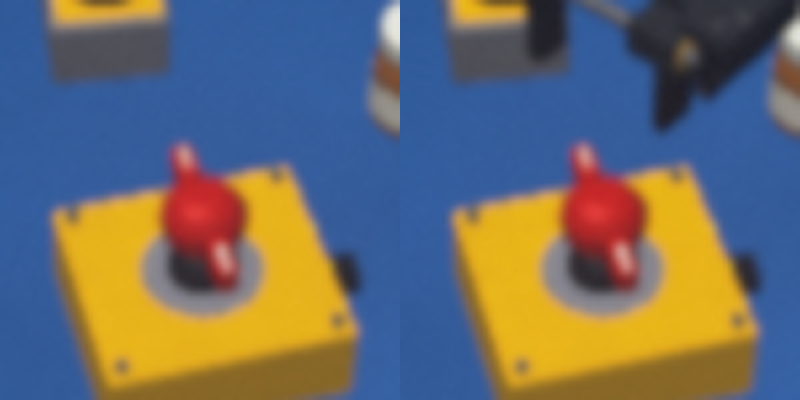

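The red button is out again, with its mask rows back at 196–217 and the head back at 0, and the box hasn't moved. Next is the blue button at (0.482, -0.2665).

Emit:
carry_out(dr=[[0,0,0],[0,0,0],[0,0,0],[0,0,0],[0,0,0],[0,0,0],[0,0,0],[0,0,0],[0,0,0],[0,0,0],[0,0,0],[0,0,0],[0,0,0],[0,0,0],[0,0,0],[0,0,0]], translation=[[-0.4,-1.5,0],[-1.2,-4.5,0],[-2.1,-7.7,0],[-3,-11,0],[-3.9,-14.3,0],[-4.8,-17.6,0],[-5.7,-20.9,0],[-6.6,-24.2,0],[-7.4,-27,0],[-7.75,-28.4,0],[-7.75,-28.4,-2],[-7.75,-28.4,-5],[-7.75,-28.4,-8],[-7.75,-28.4,-10.5],[-7.75,-28.4,-11.8],[-7.75,-28.4,-11.8]], grip=[0,0,0,0,0,0,0,0,0,0,0,0,0,0,0,0])

```text
time: 10.28
position: [0.4785, -0.2635, 0.0818]
tool_rot: [0.917, 0.399, -0.002, -0.004]
ft_force: [-0.8, 0.3, -0.3]
grip_width: 0.0002
```

```bash
python3 - <<'E'
from rig import robot
from h import *
o=robot.get_obs();print(o["position"],o["ft_force"],o["grip_width"])
S=robot.camera("side");T=robot.camera("top")
cv2.imwrite("pics/a6.png",np.hstack([cv2.resize(c["color"][y:y+75,x:x+75],(400,400),interpolation=2) for c,x,y in((S,222,260),(T,345,205))]))
E
```

```text
[ 0.47849733 -0.26352353  0.08175397] [-0.76259652  0.25911179 -0.31682914] 0.0001679442040228708
```

View pics/a6.png

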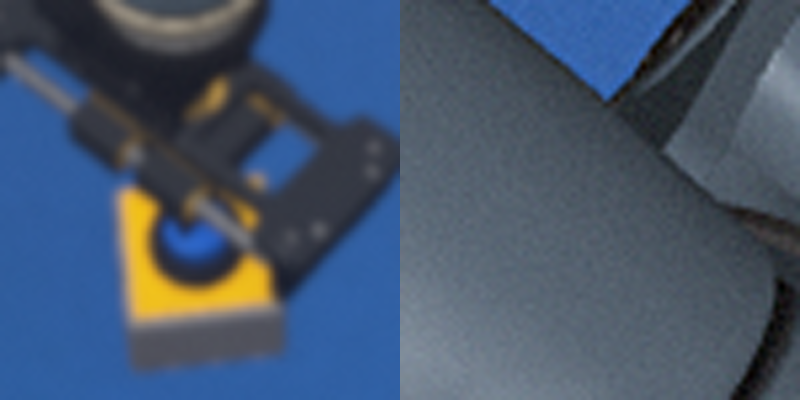

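Only the side view is usable here. It shows the fingertip just behind and above the blue button at crop (195,235). I'll press slowly.

Emit:
carry_out(dr=[[0,0,0],[0,0,0],[0,0,0],[0,0,0],[0,0,0],[0,0,0]], translation=[[0,0,0],[0,0,0],[0,0,-0.7],[0,0,-1.2],[0,0,-1.6],[0,0,-1.7]], grip=[0,0,0,0,0,0])

```text
time: 10.88
position: [0.4814, -0.2666, 0.0684]
tool_rot: [0.917, 0.399, 0.0, 0.0]
ft_force: [0.1, 0.7, 4.3]
grip_width: 0.0004
```

Emit:
carry_out(dr=[[0,0,0],[0,0,0],[0,0,0],[0,0,0],[0,0,0]], translation=[[0,0,-0.2],[0,0,-0.4],[0,0,-0.55],[0,0,-0.7],[0,0,-0.7]], grip=[0,0,0,0,0])

```text
time: 11.3
position: [0.4814, -0.2666, 0.0659]
tool_rot: [0.917, 0.4, 0.0, 0.001]
ft_force: [-5.9, 3.7, 32.3]
grip_width: 0.0002
```

32 N after only about 2 mm of travel isn't the button's 5 N spring, so the tip is probably bearing on the dark ring around it. I'll back off and look.

Emit:
carry_out(dr=[[0,0,0],[0,0,0],[0,0,0],[0,0,0],[0,0,0],[0,0,0]], translation=[[0,0,0.4],[0,0,1],[0,0,3],[0,0,6],[0,0,8],[0,0,8]], grip=[0,0,0,0,0,0])

```text
time: 11.8
position: [0.4831, -0.268, 0.1451]
tool_rot: [0.917, 0.399, 0.002, 0.003]
ft_force: [0.3, -0.8, -0.3]
grip_width: 0.0002
```

```bash
python3 - <<'E'
from rig import robot
from h import *
o=robot.get_obs();print(o["position"],o["ft_force"])
S=robot.camera("side");np.savez("side1.npz",**S);S0=dict(np.load("side0.npz"));T0=dict(np.load("top0.npz"))
P=[cv2.resize(c["color"][y:y+36,x:x+36],(396,396),interpolation=2) for c,x,y in((S0,241,288),(T0,362,224))]
P2=cv2.resize(S["color"][288:306+18,241:277],(198,198),interpolation=2)
for c in(S0,T0):
  for z in(.05,.068):print(proj(c,(.482,-.2665,z)))
P[0][:0]=0
cv2.imwrite("pics/a7.png",np.vstack([np.hstack(P),np.hstack([P2,np.zeros((198,594,3),np.uint8)])]))
# button mask: bright blue (V>170 or not yellow/dark) 
for n,c,b in(("S0",S0,(247,293,274,318)),("S",S,(247,293,274,318)),("T0",T0,(368,231,393,254))):
    h=cv2.cvtColor(c["color"],cv2.COLOR_BGR2HSV)[b[1]:b[3],b[0]:b[2]]
    m=((h[...,0]>100)&(h[...,0]<125)&(h[...,1]>120)&(h[...,2]>95)).astype(np.uint8)
    k,l,st,ce=cv2.connectedComponentsWithStats(m);print(n,[(s.tolist(),(q+b[:2]).round(2)) for s,q in zip(st[1:],ce[1:]) if s[4]>15])
    dm=(h[...,2]<75).astype(np.uint8);ys,xs=np.nonzero(dm);print(" dark",len(xs),xs.min()+b[0],xs.max()+b[0],ys.min()+b[1],ys.max()+b[1])
E
```

```text
[ 0.48310051 -0.26802393  0.14507534] [ 0.29143175 -0.7556626  -0.30787122]
[258.22135282 305.80217685]
[258.05196745 302.26308167]
[380.06784177 241.87801297]
[381.73348619 241.34272917]
S0 [([5, 4, 14, 12, 128], array([258.34, 302.68]))]
 dark 56 251 266 302 312
S [([5, 4, 14, 13, 130], array([258.32, 302.82]))]
 dark 56 251 273 293 312
T0 [([8, 5, 12, 12, 117], array([381.57, 241.45]))]
 dark 124 372 389 233 250
```

View pics/a7.png

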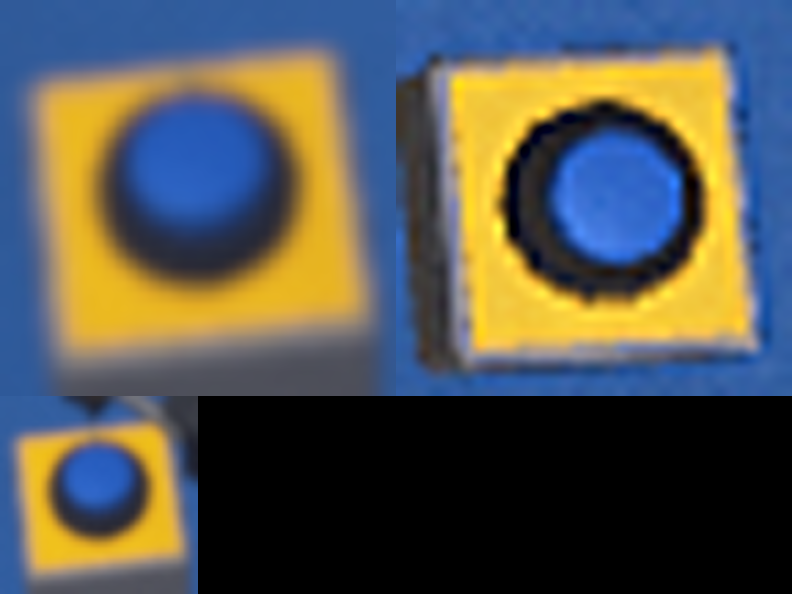

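Left is the side view, right the top view. The blue cap, 31 mm across, matches my position to within 0.3 px, and it sits inside a low black collar about 48 mm across. I'll press again in small steps and log the force and moment to find where the contact is.

Emit:
carry_out(dr=[[0,0,0],[0,0,0],[0,0,0],[0,0,0],[0,0,0],[0,0,0],[0,0,0]], translation=[[0,0,-2],[0,0,-5],[0,0,-6.4],[0,0,-6.9],[0,0,-6.9],[0,0,-6.9],[0,0,-6.9]], grip=[0,0,0,0,0,0,0])

```text
time: 12.43
position: [0.4814, -0.2666, 0.0729]
tool_rot: [0.917, 0.399, 0.0, 0.0]
ft_force: [0.3, 1.1, 0.3]
grip_width: 0.0006
```

```bash
python3 -c "
from rig import robot
o=robot.get_obs();print(o['position'],o['ft_force'],o['moment'])"
```

```text
[ 0.48143895 -0.26660897  0.07294231] [0.34527704 1.1431735  0.2915802 ] [ 0.00649968 -0.01567166  0.06002867]
```

Emit:
carry_out(dr=[[0,0,0],[0,0,0],[0,0,0]], translation=[[0,0,-0.2],[0,0,-0.3],[0,0,-0.3]], grip=[0,0,0])

```text
time: 12.68
position: [0.482, -0.2671, 0.0703]
tool_rot: [0.917, 0.399, 0.001, 0.001]
ft_force: [0.1, -0.5, 2.0]
grip_width: 0.0004
```

```bash
python3 -c "
from rig import robot
o=robot.get_obs();print(o['position'],o['ft_force'],o['moment'])"
```

```text
[ 0.48202437 -0.26710124  0.0703021 ] [ 0.14883229 -0.45228172  2.01997992] [-0.05128197 -0.18080411  0.00410482]
```

Emit:
carry_out(dr=[[0,0,0],[0,0,0],[0,0,0]], translation=[[0,0,-0.1],[0,0,-0.2],[0,0,-0.2]], grip=[0,0,0])

```text
time: 12.93
position: [0.482, -0.2671, 0.068]
tool_rot: [0.917, 0.399, 0.001, 0.001]
ft_force: [0.4, -0.5, 4.2]
grip_width: 0.0001
```

```bash
python3 -c "
from rig import robot
o=robot.get_obs();print(o['position'],o['ft_force'],o['moment'])"
```

```text
[ 0.4819907  -0.26711142  0.06800525] [ 0.44032683 -0.51313225  4.17224491] [-0.08010497 -0.26949159  0.02981932]
```

The force rises about 0.95 N/mm from contact at roughly 0.072, which is the button's own spring (5 N over 6 mm). So the hard stop near 0.066 looks like the end of its travel. I'll press a little further and check with the side camera that the cap really goes down.

Emit:
carry_out(dr=[[0,0,0],[0,0,0],[0,0,0],[0,0,0]], translation=[[0,0,-0.1],[0,0,-0.2],[0,0,-0.3],[0,0,-0.3]], grip=[0,0,0,0])

```text
time: 13.27
position: [0.482, -0.2671, 0.0663]
tool_rot: [0.917, 0.399, 0.001, 0.001]
ft_force: [-0.7, 0.8, 13.9]
grip_width: 0.0005
```

```bash
python3 - <<'E'
from rig import robot
from h import *
o=robot.get_obs();print(o['position'],o['ft_force'],o['moment'])
S=robot.camera("side");np.savez("side2.npz",**S)
for n in("side0","side1","side2"):
    c=dict(np.load(n+".npz"))["color"]
    print(n);print(c[296:316,254:263,0].mean(1).round().astype(int),"\n",c[296:316,254:263,2].mean(1).round().astype(int))
cv2.imwrite("pics/a8.png",np.hstack([cv2.resize(dict(np.load(n+".npz"))["color"][285:325,238:278],(390,390),interpolation=2) for n in("side0","side2")]))
E
```

```text
[ 0.48204755 -0.26714454  0.0662786 ] [-0.65339292  0.78323667 13.89113581] [ 0.13530383 -0.0683105   0.02159412]
side0
[ 94 133 162 176 182 185 186 188 189 185 171 143 110  81  64  56  51  46
  41  36] 
 [146  90  52  40  38  39  39  41  42  42  41  38  36  37  41  44  68 126
 189 224]
side1
[ 96 137 167 182 189 191 193 195 195 191 177 148 113  83  64  55  50  44
  39  33] 
 [152  95  54  42  40  41  42  43  44  45  43  40  38  40  43  47  72 132
 196 229]
side2
[ 61  62  63  62  64  69  76  79  83  97 121 135 123  95  67  55  49  43
  36  32] 
 [ 57  57  56  59  67  76  82  80  72  59  47  41  38  39  41  45  70 131
 196 229]
```

View pics/a8.png

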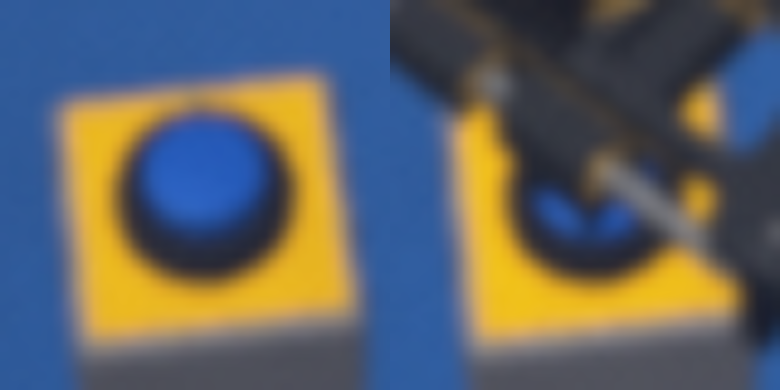

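```bash
python3 - <<'E'
from h import *
A=[dict(np.load(n+".npz"))["color"].astype(float) for n in("side0","side1","side2")]
for u in range(251,267):
    r=[]
    for c in A:
        p=c[302:315,u,0]-c[302:315,u,2];k=p.argmax();b=p[9] if 0 else 8.;h=(p[k]+b)/2
        j=next((j for j in range(k,12) if p[j+1]<h),None);r.append((round(p[k]),None if j is None else round(302+j+(p[j]-h)/(p[j]-p[j+1]),2)))
    print(u,r)
S=dict(np.load("side0.npz"));
for z in(.068,.062):print(proj(S,(.482,-.2825,z)))
E
```

```text
251 [(13, np.float64(304.42)), (9, np.float64(304.1)), (2, np.float64(304.25))]
252 [(75, np.float64(305.61)), (76, np.float64(305.55)), (44, np.float64(306.8))]
253 [(124, np.float64(306.19)), (126, np.float64(306.18)), (83, np.float64(307.56))]
254 [(144, np.float64(306.94)), (148, np.float64(306.9)), (111, np.float64(308.08))]
255 [(149, np.float64(307.6)), (153, np.float64(307.57)), (113, np.float64(308.65))]
256 [(149, np.float64(308.01)), (154, np.float64(307.97)), (106, np.float64(309.09))]
257 [(149, np.float64(308.3)), (153, np.float64(308.31)), (84, np.float64(309.55))]
258 [(149, np.float64(308.43)), (153, np.float64(308.4)), (75, np.float64(309.72))]
259 [(148, np.float64(308.37)), (153, np.float64(308.33)), (88, np.float64(309.59))]
260 [(148, np.float64(308.15)), (153, np.float64(308.1)), (110, np.float64(309.29))]
261 [(148, np.float64(307.74)), (153, np.float64(307.73)), (113, np.float64(309.04))]
262 [(147, np.float64(307.22)), (150, np.float64(307.23)), (87, np.float64(308.89))]
263 [(138, np.float64(306.56)), (143, np.float64(306.48)), (42, np.float64(309.07))]
264 [(114, np.float64(305.82)), (116, np.float64(305.74)), (37, np.float64(303.42))]
265 [(68, np.float64(305.25)), (68, np.float64(305.08)), (29, np.float64(303.54))]
266 [(17, np.float64(304.58)), (15, np.float64(304.3)), (11, np.float64(303.3))]
[258.23098529 308.08620815]
[258.2877209  309.26257524]
```

The cap's front edge is 1.1–1.3 px lower, against 1.18 px expected for 6 mm, so the button is fully down at 13.9 N. Now I'll let go and lift clear.

Emit:
carry_out(dr=[[0,0,0],[0,0,0],[0,0,0],[0,0,0],[0,0,0],[0,0,0],[0,0,0],[0,0,0],[0,0,0],[0,0,0]], translation=[[0,0,0.3],[0,0,0.9],[0,0,2],[0,0,5],[0,0,8],[0,-3,11],[0,-6,13],[0,-8,14],[0,-8,14],[0,-8,14]], grip=[0,0,0,0,0,0,0,0,0,0])

```text
time: 14.15
position: [0.4804, -0.3466, 0.2048]
tool_rot: [0.917, 0.399, -0.0, -0.001]
ft_force: [-1.0, 0.6, -0.1]
grip_width: 0.0003
```

```bash
python3 - <<'E'
from rig import robot
from h import *
o=robot.get_obs();print(o['time'],o['position'],o['ft_force'])
S=robot.camera("side");T=robot.camera("top");S0=dict(np.load("side0.npz"));T0=dict(np.load("top0.npz"))
for c in(S0,S):
    ys,xs=np.nonzero(mask(c,"red",(262,185,312,230)));print("red",len(xs),xs.mean(),ys.mean(),ys.min(),ys.max())
    p=c["color"].astype(float)[302:315,256:261];p=(p[...,0]-p[...,2]).mean(1);h=(p.max()+8)/2;k=p.argmax();j=next((j for j in range(k,12) if p[j+1]<h),-1);print("blue edge",302+j+(p[j]-h)/(p[j]-p[j+1]))
# changes near each object (side)
for n,p in dict(jar=(322,177),spool=(219,184),dish=(198,283),mag=(348,287),driver=(256,138),loupe=(275,376),box=(284,225),green=(264,166),blue=(260,310)).items():
    u,v=p;a,b=(c["color"][v-14:v+14,u-14:u+14].astype(float) for c in(S0,S));print(n,np.abs(a-b).mean().round(1),end="; ")
E
```

```text
14.15 [ 0.48035038 -0.34659211  0.20483627] [-1.0305495   0.63233355 -0.10190553]
red 185 282.4864864864865 205.05405405405406 196 217
blue edge 308.257225433526
red 6 286.3333333333333 216.83333333333334 216 218
blue edge 310.4791666666667
jar 4.4; spool 13.0; dish 5.8; mag 6.3; driver 11.4; loupe 3.9; box 28.8; green 29.0; blue 29.9;
```

The arm is blocking the side view, so I'll go back to the start area to check everything.

Emit:
carry_out(dr=[[0,0,0],[0,0,0],[0,0,0],[0,0,0],[0,0,0],[0,0,0],[0,0,0],[0,0,0],[0,0,0],[0,0,0],[0,0,0],[0,0,0],[0,0,0]], translation=[[-1,-1,1],[-3.5,-3,2],[-6.5,-5.5,2],[-9.5,-8.5,2],[-12.5,-11,2],[-15.5,-13.5,2],[-18.5,-16.5,2],[-21.5,-19,2],[-24.5,-21.5,2],[-27,-24,2],[-27.8,-24.5,2],[-27.8,-24.5,2],[-27.8,-24.5,2]], grip=[0,0,0,0,0,0,0,0,0,0,0,0,0])

```text
time: 15.33
position: [0.2028, -0.5901, 0.224]
tool_rot: [0.917, 0.399, 0.001, -0.001]
ft_force: [0.1, 0.2, -0.8]
grip_width: 0.0006
```

```bash
python3 - <<'E'
from rig import robot
from h import *
o=robot.get_obs();print(o['time'],o['position'],o['ft_force'])
S=robot.camera("side");T=robot.camera("top");S0=dict(np.load("side0.npz"));T0=dict(np.load("top0.npz"))
for c in(S0,S):
    ys,xs=np.nonzero(mask(c,"red",(262,185,312,230)));print("red",len(xs),xs.mean(),ys.mean(),ys.min(),ys.max())
    p=c["color"].astype(float)[302:315,256:261];p=(p[...,0]-p[...,2]).mean(1);h=(p.max()+8)/2;k=p.argmax();j=next((j for j in range(k,12) if p[j+1]<h),-1);print("blue edge",302+j+(p[j]-h)/(p[j]-p[j+1]))
for A,B,D in((S0,S,dict(jar=(322,177),spool=(219,184),dish=(198,283),mag=(348,287),driver=(256,138),loupe=(275,376),box=(284,225),green=(264,166),blue=(260,310))),(T0,T,dict(jar=(210,157),spool=(201,284),dish=(343,303),mag=(355,157),driver=(118,235),loupe=(438,233),box=(273,207),green=(178,225),blue=(380,242)))):
  for n,(u,v) in D.items():
    a,b=(c["color"][v-16:v+16,u-16:u+16].astype(float) for c in(A,B));g=lambda x:x.mean(2)
    print(n,np.abs(a-b).mean().round(1),np.round(cv2.phaseCorrelate(g(a),g(b))[0],2),end="; ")
  print()
E
```

```text
15.3333 [ 0.20281965 -0.59011335  0.22398872] [ 0.1104173   0.16017504 -0.81573708]
red 185 282.4864864864865 205.05405405405406 196 217
blue edge 308.257225433526
red 185 282.41621621621624 205.02162162162162 196 217
blue edge 308.2587209302326
jar 0.5 [0.08 0.13]; spool 0.5 [ 0.01 -0.13]; dish 0.5 [0.04 0.05]; mag 0.4 [ 0.02 -0.1 ]; driver 0.5 [ 0.01 -0.08]; loupe 0.6 [-0.02  0.12]; box 0.6 [-0.06 -0.01]; green 0.5 [0.05 0.15]; blue 0.5 [0.   0.04]; 
jar 2.5 [-0.   -0.06]; spool 2.8 [-0.02 -0.17]; dish 2.2 [-0.03 -0.03]; mag 1.7 [-0.03 -0.04]; driver 3.0 [-0.   -0.15]; loupe 3.2 [-0.03  0.01]; box 2.7 [ 0.03 -0.03]; green 2.7 [ 0.01 -0.03]; blue 2.8 [0.01 0.04];
```

The red button is out, the blue one is up, and nothing has moved. I'm handing in.

```bash
python3 -c "
from rig import robot
print(robot.hand_in())"
```

```text
the job is handed in; nothing more can be done
None
```

The emergency stop check is done and handed in at 15.3 s, with the arm clear of everything. No verdict was reported.

- **Red button in:** I pushed it to about 15.7 mm at up to 11 N. The picture after letting go showed it about 9 mm lower, so it had latched.
- **Twist:** I turned both ears clockwise with the open fingers, by an estimated 0.75 rad, with under about 3 N of side force. It came back out, and the red pixel rows returned to their starting values (196–217).
- **Blue reset:** I pressed it only after the red one was out, and let go. The camera showed the cap about 6 mm down at 13.9 N, and back up after release.
- **Rest of the bench:** the final pictures match the first ones to within about 0.2 px for the yellow box, the green button and every loose item. The green button was never touched.

Two things did not go as planned:
- **Blue pressed twice:** the first press hit the hard stop at 32 N. I took that for a snag, backed off and pressed again more gently. Both presses came after the red button was out.
- **Blue height disagrees:** by the tool's height reading, contact came at about 72 mm rather than the stated 68 mm, and the bottom at about 66 mm. I did not find out why. The moment readings while pressing were too noisy to show where the contact was, so I relied on the camera.

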